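# Find the shaker head with bearing play and flag it

### The arm

A 6-joint arm with a two-finger parallel gripper is mounted at the origin on the work surface. World frame = base frame: x ahead of the robot, y to its left, z up, the work surface at z = 0. Lengths are in m, angles in rad, forces in N, time in s.
With the tool pointing down it reaches from about 0.425 to 0.95 m from the base axis. Payload 3.5 kg.
Tool frame: the origin (TCP) lies at the very end of the fingers, on their centre line; the grasp point (between the pads) lies 19 mm behind it; z points along the fingers, y is the line along which they close (so a half turn about z gives the same grasp; the last joint's range is limited). The gripper opens to 85 mm and grips with 20 to 120 N. Pads are 22 mm wide; open, the fingers measure 114 mm over their backs; the gripper's body (76 mm by 85 mm) begins 54 mm behind the grasp point. The pads swing forward as they close: fully open they stand 13 mm farther back than shut.
Start: joints at [-1.471, 0.286, 1.577, -0, 1.279, -0.15], TCP at [0.167, -0.654, 0.231] pointing down, gripper open.
Joint ranges: [-2.77, 2.77], [-0.9, 2.22], [0.21, 2.48], [-1.53, 4.67], [0.24, 2.81], [-2.84, 2.84]. Speed limits (rad/s): [2.79, 2.79, 3.14, 3.14, 3.14, 3.14].

### API

Orientations are given as a unit quaternion [w, x, y, z].
In Python, from bench import get_obs, vision, order gives the robot as it stands.
- The arm moves only by the tool drive_tool, never from a script. Its argument "deltas" is a list that holds one entry, the list of rows, each a list of 4 numbers: the shift along the tool's x, y, z as a fraction of full scale, then the turn about the tool's z as a fraction of full scale. A call has 1 to 5 rows; each row is the pose to reach, as a shift and turn from the pose commanded when the call began, along the tool's axes at that moment; what a row does not reach only later rows make up. Full scale, the value 1, is 0.15 m for a shift and 90 degrees for a turn. A row lasts 1/12 s, in which the tool goes at most 41.7 mm and 7.16 degrees, less where a joint would pass 70% of its speed; a pose out of reach is approached as far as the arm can. A call with a number of a shift or a turn outside -1 to 1 is refused whole. A call with a gripper value outside its range is refused whole. "gripper" is the gripper's target within -1 to 1 (fully open at 1, half-way at 0, shut at -1), set as the call begins (left out, the last holds). The fingers move at their own pace and stop on an object; "newtons" is the grip in N (left out, the last holds). Time passes only in rows, so rows that repeat a pose let the fingers close. It gives the time, the measured TCP pose, the force, the opening and the grip force at its end, in the units of the state.
- get_obs(): the state, without advancing time (a new reading comes with each control period).
- vision.snapshot(name): name is "scene" or "top" or "wrist"; returns (picture, depth): 384x512x3 uint8, blue, green, red; 384x512 float32, m along the optical axis (not along the pixel's ray), 0 where there is no reading.
- vision.calibration(name): a dict with "mtx" (3x3 intrinsics, pixels), "rvec" (rotation vector, rad) and "tvec" (3), from world to camera coordinates, as OpenCV has them; the wrist camera has in their place "hand_eye" (4x4, takes a point from camera to tool coordinates, whose origin is the TCP and whose axes are the flange's). Camera axes: x right, y down, z forward; pixel columns grow to the right and rows downward; lengths in m; the calibration is good to about 2 mm. A picture is of the moment at which its call begins: read the wrist's pose just before it. calibration takes no time and is no camera call.
- order.sign_off(): hands the job in; it is judged then, once.
The state is a dict: "time_s": time; "joint_pos": joint angles; "joint_vel": joint speeds; "tau": joint torques, N m; "tcp_pos": TCP position; "tcp_rot": TCP orientation; "contact_force": force on the tool from outside, world axes, zero at the start; "torque": the same for the moment, N m; "opening": finger opening in m; "gripper_force": force on a finger pad.
Only numpy, scipy, OpenCV 4.12 (cv2) and the standard library are available. Lean on these libraries where they do the work, as an engineer would, in place of code of your own. Each camera call takes 0.05 s, during which the arm holds its last target. There are 200 camera calls.

### The job

One of the three drive heads on the bench shaker is worn and loose on its axle. Find it by rocking: press on a head gently (never with 20 N or more, so do not grip it) away from the robot until it stops, then back towards the robot until it stops. Leave the loose head pushed over to the robot-side end of its play so the gap shows, slide the red marker along its rail until it stands in front of that head, let go, and leave the other things on the bench alone.

Things in the scene. Friction and masses are not known exactly. Their poses are not given: they have to be found in the camera images.
- shaker: Fixed low shaker base, blue with an aluminium deck, 230 (x) x 460 (y) x 40 mm high. Origin at the centre of its underside, so the deck is at z = 40 mm. Its own +x points away from the robot (turned by up to 0.25 rad), +y to the robot's left. The deck is free of obstacles behind the heads and in the 62 mm between heads and marker.
- head_1: Left (+y) drive head: aluminium drum 60 mm across, 51 mm high, black band and cap, 0.18 to 0.35 kg, capped loosely over a hidden upright axle. Origin: centre of its underside, within 1 mm of its station at first. Friction on the deck: 1 to 5 N. A sound head shifts only about 1 mm off its station before its bore hits the axle hard, the worn one about 5 mm. Which is worn varies and does not show.
- head_2: Middle drive head: aluminium drum 60 mm across, 51 mm high, black band and cap, 0.18 to 0.35 kg, capped loosely over a hidden upright axle. Origin: centre of its underside, within 1 mm of its station at first. Friction on the deck: 1 to 5 N. A sound head shifts only about 1 mm off its station before its bore hits the axle hard, the worn one about 5 mm. Which is worn varies and does not show.
- head_3: Right (-y) drive head: aluminium drum 60 mm across, 51 mm high, black band and cap, 0.18 to 0.35 kg, capped loosely over a hidden upright axle. Origin: centre of its underside, within 1 mm of its station at first. Friction on the deck: 1 to 5 N. A sound head shifts only about 1 mm off its station before its bore hits the axle hard, the worn one about 5 mm. Which is worn varies and does not show.
- station_1 (a point): Centre of the axle of head_1, on the deck (fixed to the shaker at x +25 mm, y 110 mm, z 40 mm; axes as the shaker's). head_1 is centred on its axle when its origin is here.
- station_2 (a point): Centre of the axle of head_2, on the deck (fixed to the shaker at x +25 mm, y 0 mm, z 40 mm; axes as the shaker's). head_2 is centred on its axle when its origin is here.
- station_3 (a point): Centre of the axle of head_3, on the deck (fixed to the shaker at x +25 mm, y -110 mm, z 40 mm; axes as the shaker's). head_3 is centred on its axle when its origin is here.
- marker_fin (a point): Middle of the upright fin of the red marker: fin 22 (x) x 14 (y) x 34 mm, its top 47 mm and this point 30 mm above the deck, on a foot 26 x 30 x 14 mm. It runs on a dark rail on the robot side of the deck, along the shaker's y at its x -85 mm; 1.5 N slides it and it stays where left. Pinch the fin from above across y, or push it.
- marker (a joint): Travel of the red marker towards the shaker's +y, 0 to 0.32 m; in front of head_3, head_2, head_1 at 0.075, 0.185, 0.295 m. Starts near 0 (right end).
- spare_collar: Brass collar, 32 mm outside, 12 mm high, lying on the deck at its far left corner. Bystander, leave it alone; origin at the underside's centre.
- wrench: Steel open-ended wrench lying on the bench near the robot. Bystander, leave it alone.
- beaker: Empty glass beaker, 70 mm in diameter, 90 mm high. Bystander, leave it alone; origin at the underside's centre.
- flask: Conical glass flask, 72 mm in diameter, 115 mm high. Bystander, leave it alone; origin at the underside's centre.
- reagent: Amber bottle, 60 mm in diameter, 120 mm high. Bystander, leave it alone; origin at the underside's centre.
- jar: White jar with blue cap, 56 mm in diameter, 75 mm high. Bystander, leave it alone; origin at the underside's centre.
- tip_tray: Grey open tray, 120 x 90 x 45 mm. Bystander, leave it alone; origin at the underside's centre.

How it is judged:
By the outcome, as a careful person would: the job done as asked, in the order asked, and still so for the second after the job is handed in, with the robot touching nothing.
It also fails if it takes over 67 s, if anything falls off the work surface, if the arm or the gripper's body presses on something with over 40 N, if the wrist force passes 120 N, or if a joint passes its speed limit or range.

## Working session

There is one attempt and no reset: what is moved stays moved. The work goes in short steps, Python scripts to look and compute and a tool call to move; the robot and the scene stay as the last step left them, time stands still between calls to the robot, and variables do not carry over. Pictures are saved under pics/ and viewed, at most 10 in all, crops included, and the job is handed in when it is done.

Besides the shell and the picture viewer there is one more tool, called after "Request:" by a JSON object that holds its "name" and its "arguments", one argument or row to a line. drive_tool: Moves the arm, as the interface text tells. Shift numbers are shares of 0.15 m and turn numbers shares of 90 degrees, none past 1 either way. Its arguments: {"type":"object","properties":{"deltas":{"type":"array"},"gripper":{"type":"number"},"newtons":{"type":"number"}},"required":["deltas"]}

```bash
ls; mkdir -p pics
python3 - <<'E'
from bench import get_obs, vision
import cv2,numpy as np
for n in("top","scene"):
    p,d=vision.snapshot(n); cv2.imwrite(f"pics/{n}0.png",p); np.save(f"pics/{n}0.npy",d)
    print(n,vision.calibration(n))
o=get_obs(); print(o['time_s'],o['tcp_pos'],o['tcp_rot'],o['contact_force'])
E
```

```text
pics
top {'mtx': array([[463.64446399,   0.        , 256.36913089],
       [  0.        , 463.64446399, 190.60847519],
       [  0.        ,   0.        ,   1.        ]]), 'rvec': array([ 2.18102571, -2.20036029,  0.10585842]), 'tvec': array([-0.01119813,  0.50073718,  1.27022264])}
scene {'mtx': array([[454.49756143,   0.        , 256.00355062],
       [  0.        , 454.49756143, 185.20663125],
       [  0.        ,   0.        ,   1.        ]]), 'rvec': array([ 2.31390143,  0.72561494, -0.29038005]), 'tvec': array([-0.39064077, -0.1319619 ,  1.6692239 ])}
0.1 [ 0.16685654 -0.65343286  0.23004265] [-1.08589516e-03  9.92207019e-01  1.24595546e-01  4.07715603e-05] [-0.1215139  -0.40000758 -0.32446123]
```

View pics/top0.png

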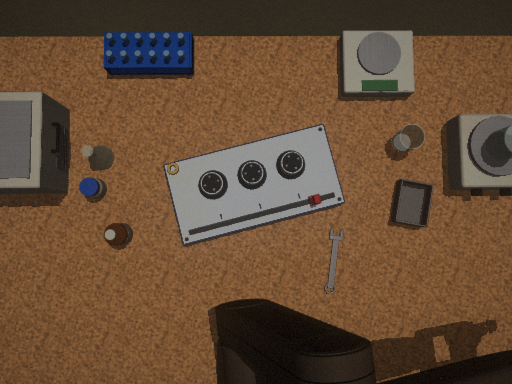

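View pics/scene0.png

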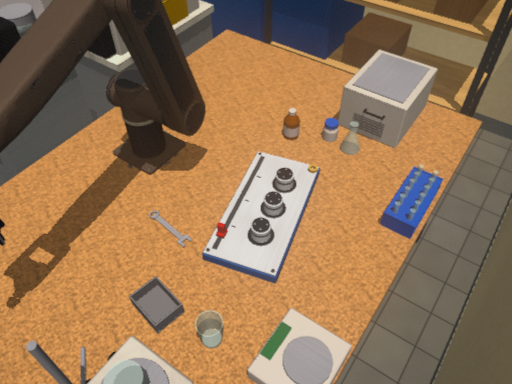

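The top view shows the shaker with corners near (165,165), (323,125), (343,203), (184,243). The heads are at (213,184), (252,174), (291,163), the red marker is at (315,199), and the wrench is at (335,260). Next I compute positions.

```bash
cat > h.py <<'E'
import cv2,numpy as np
from bench import get_obs, vision
from scipy.spatial.transform import Rotation as R
def cam(n):
    c=vision.calibration(n)
    if 'rvec' in c:
        Rm=cv2.Rodrigues(c['rvec'])[0]; return c['mtx'],Rm.T,-Rm.T@c['tvec']
    o=get_obs(); w,x,y,z=o['tcp_rot']; T=R.from_quat([x,y,z,w]).as_matrix(); H=c['hand_eye']
    return c['mtx'],T@H[:3,:3],T@H[:3,3]+o['tcp_pos']
def ray(c,uv,z):
    K,Rm,t=c; uv=np.atleast_2d(uv).astype(float)
    d=np.c_[(uv-K[:2,2])/[K[0,0],K[1,1]],np.ones(len(uv))]@Rm.T
    return t+d*((z-t[2])/d[:,2])[:,None]
def cloud(c,d):
    K,Rm,t=c; v,u=np.indices(d.shape)
    p=np.stack([(u-K[0,2])/K[0,0]*d,(v-K[1,2])/K[1,1]*d,d],-1); return p@Rm.T+t
def tool():
    o=get_obs(); w,x,y,z=o['tcp_rot']; return o['tcp_pos'],R.from_quat([x,y,z,w]).as_matrix()
def delta(p): # world target -> tool shares
    t,T=tool(); return T.T@(np.array(p)-t)/0.15
E
python3 - <<'E'
from h import *
p=cv2.imread("pics/top0.png"); d=np.load("pics/top0.npy"); c=cam("top")
X=cloud(c,d); roi=np.zeros(d.shape,bool); roi[110:255,150:360]=1
g=p.min(2)
for thr in(100,120):
    m=((g>thr)&roi).astype(np.uint8)
    m=cv2.morphologyEx(m,cv2.MORPH_CLOSE,np.ones((3,3)))
    k=max(cv2.findContours(m,cv2.RETR_EXTERNAL,cv2.CHAIN_APPROX_NONE)[0],key=cv2.contourArea)
    q=ray(c,k[:,0],.04)[:,:2]
    r=cv2.minAreaRect((q*1000).astype(np.float32)); print(thr,r)
hm=((X[...,2]>.075)&roi).astype(np.uint8)
n,l,s,ce=cv2.connectedComponentsWithStats(hm)
for i in range(1,n):
    if s[i,4]>30: print(s[i],ce[i],ray(c,ce[i],.091),np.median(X[l==i],0))
b,gg,rr=[p[...,i].astype(int) for i in range(3)]
m=((rr>110)&(gg<70)&(b<70)&roi)
v,u=np.nonzero(m); print(len(u),u.mean(),v.mean(),ray(c,[[u.mean(),v.mean()]],.08),X[m].max(0))
print(np.median(X[roi&(g>120)],0))
print(tool(),vision.calibration("wrist"))
E
```

```text
100 ((519.7650146484375, -8.54119873046875), (220.79656982421875, 451.0372009277344), 14.141556739807129)
120 ((519.86962890625, -8.634674072265625), (220.33154296875, 450.2437744140625), 14.128546714782715)
[281 151  22  23 400] [291.6025 162.2   ] [[ 0.5696375  -0.10812611  0.091     ]] [ 0.5699002  -0.10798407  0.09114493]
[241 162  23  22 402] [251.91044776 172.41293532] [[ 0.54324615 -0.00295298  0.091     ]] [ 0.54384153 -0.00312736  0.09079646]
[201 172  23  23 407] [211.63636364 182.91154791] [[0.51628752 0.10305286 0.091     ]] [0.51610132 0.10222528 0.09081754]
[312 194   9   9  48] [316.3125 198.4375] [[ 0.47312965 -0.17173655  0.091     ]] [ 0.47188016 -0.1718595   0.08762306]
48 316.2291666666667 198.16666666666666 [[ 0.47450899 -0.17316709  0.08      ]] [ 0.48736697 -0.15738284  0.09253328]
[ 0.51592716 -0.00684372  0.04096197]
(array([ 0.16685654, -0.65343286,  0.23004265]), array([[ 9.68951897e-01,  2.47249239e-01, -1.89687743e-04],
       [ 2.47249062e-01, -9.68949542e-01,  2.16502550e-03],
       [ 3.51503056e-04, -2.14470568e-03, -9.99997638e-01]])) {'mtx': array([[277.82655426,   0.        , 255.18838199],
       [  0.        , 277.82655426, 193.80482089],
       [  0.        ,   0.        ,   1.        ]]), 'hand_eye': array([[-4.34491154e-04, -9.63627761e-01, -2.67247732e-01,
         6.80027174e-02],
       [ 9.99999518e-01, -6.54128653e-04,  7.32824126e-04,
         1.77952569e-04],
       [-8.80984070e-04, -2.67247284e-01,  9.63627580e-01,
        -1.41806271e-01],
       [ 0.00000000e+00,  0.00000000e+00,  0.00000000e+00,
         1.00000000e+00]])}
```

Request:
{"name": "drive_tool", "arguments": {
  "deltas": [
    [[0.875,-0.715,0,0],[0.875,-0.715,0,0],[0.875,-0.715,0,0],[0.875,-0.715,0,0],[0.875,-0.715,0,0]]
  ],
  "gripper": 1
}}

```text
time_s: 0.52
tcp_pos: [0.2708, -0.5123, 0.2304]
tcp_rot: [-0.002, 0.992, 0.127, 0.001]
contact_force: [0.3, -0.7, 0.0]
opening: 0.0853
gripper_force: 0.0
```

Request:
{"name": "drive_tool", "arguments": {
  "deltas": [
    [[0.875,-0.715,0,0],[0.875,-0.715,0,0],[0.875,-0.715,0,0],[0.875,-0.715,0,0],[0.875,-0.715,0,0]]
  ]
}}

```text
time_s: 0.93
tcp_pos: [0.3709, -0.3764, 0.2308]
tcp_rot: [-0.001, 0.992, 0.127, 0.001]
contact_force: [0.3, -0.7, -0.6]
opening: 0.0855
gripper_force: 0.0
```

Request:
{"name": "drive_tool", "arguments": {
  "deltas": [
    [[0.875,-0.715,0,0],[0.875,-0.715,0,0],[0.875,-0.715,0,0],[0.875,-0.715,0,0],[0.875,-0.715,0,0]]
  ]
}}

```text
time_s: 1.35
tcp_pos: [0.4714, -0.2404, 0.231]
tcp_rot: [-0.001, 0.992, 0.127, 0.001]
contact_force: [-0.2, -0.1, 0.2]
opening: 0.0854
gripper_force: 0.0
```

Request:
{"name": "drive_tool", "arguments": {
  "deltas": [
    [[0.875,-0.715,0,-0.4],[0.875,-0.715,0,-0.4],[0.875,-0.715,0,-0.4],[0.875,-0.715,0,-0.4],[0.875,-0.715,0,-0.4]]
  ]
}}

```text
time_s: 1.77
tcp_pos: [0.5721, -0.1043, 0.231]
tcp_rot: [-0.001, 0.903, 0.429, 0.001]
contact_force: [-1.1, 0.2, -0.5]
opening: 0.0853
gripper_force: 0.0
```

Request:
{"name": "drive_tool", "arguments": {
  "deltas": [
    [[0,0,0,-0.4],[0,0,0,-0.4],[0,0,0,-0.4],[0,0,0,-0.4],[0,0,0,-0.4]]
  ]
}}

```text
time_s: 2.18
tcp_pos: [0.5694, -0.1093, 0.2308]
tcp_rot: [-0.0, 0.73, 0.684, -0.0]
contact_force: [0.7, -0.1, 0.2]
opening: 0.0851
gripper_force: 0.0
```

Request:
{"name": "drive_tool", "arguments": {
  "deltas": [
    [[0,0,0,-0.2],[0,0,0,-0.2],[0,0,0,-0.2],[0,0,0,-0.2]]
  ]
}}

```text
time_s: 2.52
tcp_pos: [0.5694, -0.1094, 0.2308]
tcp_rot: [-0.0, 0.616, 0.788, -0.0]
contact_force: [-0.6, -0.1, -0.7]
opening: 0.0856
gripper_force: 0.0
```

Run:
```python
from h import *
c=cam("wrist"); p,d=vision.snapshot("wrist"); cv2.imwrite("pics/w0.png",p); X=cloud(c,d)
m=((X[...,2]>.08)&(X[...,2]<.1)&(d>0)).astype(np.uint8)
n,l,s,ce=cv2.connectedComponentsWithStats(m)
for i in range(1,n):
    if s[i,4]>150: 
        P=X[l==i]; q=ray(c,ce[i],.091)[0]; print(s[i],q,P.min(0),P.max(0))
t,T=tool(); print(t,np.degrees(np.arctan2(T[1,0],T[0,0])), delta([.5696,-.1081,.0]))
```

```text
[ 227   39   62   66 3222] [ 0.5455354  -0.00385972  0.091     ] [ 0.51602172 -0.03320567  0.08110172] [0.57505404 0.02606749 0.09347844]
[ 230  155   56   55 2375] [ 0.57119533 -0.10683288  0.091     ] [ 0.54234822 -0.13886266  0.08000199] [ 0.60135395 -0.07969904  0.09385117]
[148 210  22  14 276] [ 0.47700798 -0.16998345  0.091     ] [ 0.46333293 -0.1819608   0.08002196] [ 0.48646478 -0.16446776  0.08831354]
[ 0.56939882 -0.10927298  0.23088668] 103.82017302214804 [0.00697297 0.00427675 1.53924324]
```

View pics/w0.png

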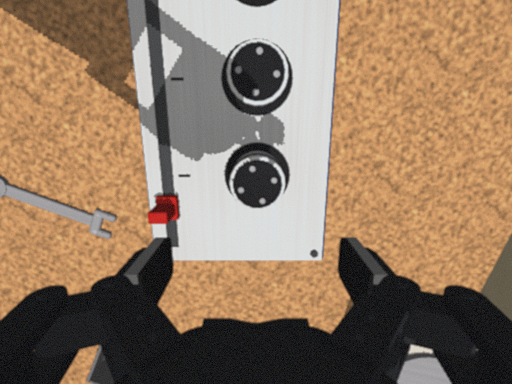

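The wrist view shows head_3 at (257,177), between the open fingers' lines, and the marker at (165,210). I descend to straddle the head with about 12 mm clear on each side.

Request:
{"name": "drive_tool", "arguments": {
  "deltas": [
    [[0.003,0.008,0.25,0],[0.003,0.008,0.5,0],[0.003,0.008,0.7,0],[0.003,0.008,0.8,0],[0.003,0.008,0.8,0]]
  ]
}}

```text
time_s: 2.98
tcp_pos: [0.5672, -0.107, 0.1059]
tcp_rot: [-0.005, 0.617, 0.787, -0.002]
contact_force: [-1.0, 0.4, -0.2]
opening: 0.0857
gripper_force: 0.0
```

Request:
{"name": "drive_tool", "arguments": {
  "deltas": [
    [[0,0,0.15,0],[0,0,0.3,0],[0,0,0.4,0],[0,0,0.4,0]]
  ]
}}

```text
time_s: 3.32
tcp_pos: [0.569, -0.1076, 0.0491]
tcp_rot: [-0.002, 0.617, 0.787, -0.001]
contact_force: [-0.5, -0.4, -0.4]
opening: 0.0852
gripper_force: 0.0
```

Request:
{"name": "drive_tool", "arguments": {
  "deltas": [
    [[0,0.015,0,0],[0,0.03,0,0],[0,0.045,0,0],[0,0.06,0,0],[0,0.06,0,0]]
  ]
}}

```text
time_s: 3.73
tcp_pos: [0.5807, -0.1059, 0.0528]
tcp_rot: [0.001, 0.616, 0.788, 0.0]
contact_force: [0.3, -0.9, 0.3]
opening: 0.0853
gripper_force: 0.0
```

Request:
{"name": "drive_tool", "arguments": {
  "deltas": [
    [[0,0.003,0,0],[0,0.006,0,0],[0,0.009,0,0],[0,0.012,0,0]]
  ]
}}

```text
time_s: 4.07
tcp_pos: [0.581, -0.1052, 0.0513]
tcp_rot: [-0.0, 0.616, 0.788, -0.0]
contact_force: [0.4, 0.4, -0.2]
opening: 0.0852
gripper_force: 0.0
```

Request:
{"name": "drive_tool", "arguments": {
  "deltas": [
    [[0,0.004,0,0],[0,0.008,0,0],[0,0.012,0,0],[0,0.012,0,0]]
  ]
}}

```text
time_s: 4.4
tcp_pos: [0.5825, -0.1048, 0.0512]
tcp_rot: [-0.0, 0.616, 0.788, -0.0]
contact_force: [-0.7, 0.6, 0.1]
opening: 0.0855
gripper_force: 0.6
```

Request:
{"name": "drive_tool", "arguments": {
  "deltas": [
    [[0,0.003,0,0],[0,0.006,0,0],[0,0.009,0,0],[0,0.009,0,0]]
  ]
}}

```text
time_s: 4.73
tcp_pos: [0.5839, -0.1044, 0.0512]
tcp_rot: [-0.0, 0.616, 0.788, -0.0]
contact_force: [-2.5, -0.0, 1.1]
opening: 0.0853
gripper_force: 1.1
```

Request:
{"name": "drive_tool", "arguments": {
  "deltas": [
    [[0,0.003,0,0],[0,0.006,0,0],[0,0.006,0,0]]
  ]
}}

```text
time_s: 4.98
tcp_pos: [0.5851, -0.1042, 0.0513]
tcp_rot: [0.0, 0.616, 0.788, 0.0]
contact_force: [-1.9, -0.8, -0.5]
opening: 0.0853
gripper_force: 0.9
```

Request:
{"name": "drive_tool", "arguments": {
  "deltas": [
    [[0,0.003,0,0],[0,0.006,0,0],[0,0.006,0,0]]
  ]
}}

```text
time_s: 5.23
tcp_pos: [0.586, -0.104, 0.0513]
tcp_rot: [0.0, 0.616, 0.788, 0.0]
contact_force: [-1.2, -0.8, 0.4]
opening: 0.0853
gripper_force: 0.8
```

Request:
{"name": "drive_tool", "arguments": {
  "deltas": [
    [[0,0.003,0,0],[0,0.006,0,0],[0,0.006,0,0]]
  ]
}}

```text
time_s: 5.48
tcp_pos: [0.5869, -0.1038, 0.0513]
tcp_rot: [0.0, 0.616, 0.788, 0.0]
contact_force: [-1.0, 0.9, -0.5]
opening: 0.0854
gripper_force: 0.8
```

Request:
{"name": "drive_tool", "arguments": {
  "deltas": [
    [[0,0.003,0,0],[0,0.006,0,0],[0,0.006,0,0]]
  ]
}}

```text
time_s: 5.73
tcp_pos: [0.5873, -0.1036, 0.0512]
tcp_rot: [-0.0, 0.616, 0.788, -0.0]
contact_force: [-3.3, -0.4, 1.0]
opening: 0.0855
gripper_force: 1.6
```

Request:
{"name": "drive_tool", "arguments": {
  "deltas": [
    [[0,0.003,0,0],[0,0.006,0,0],[0,0.006,0,0]]
  ]
}}

```text
time_s: 5.98
tcp_pos: [0.5874, -0.1036, 0.0511]
tcp_rot: [-0.001, 0.616, 0.788, -0.001]
contact_force: [-4.5, -1.4, 1.9]
opening: 0.0853
gripper_force: 3.0
```

Request:
{"name": "drive_tool", "arguments": {
  "deltas": [
    [[0,0.007,0,0],[0,0.014,0,0],[0,0.014,0,0]]
  ]
}}

```text
time_s: 6.23
tcp_pos: [0.5874, -0.1035, 0.0508]
tcp_rot: [-0.004, 0.615, 0.788, -0.003]
contact_force: [-11.6, -3.4, 5.3]
opening: 0.0852
gripper_force: 5.8
```

Stopped firmly at TCP x 0.5874 after about 4.5 mm of sliding at 2 N. Now back towards the robot.

Request:
{"name": "drive_tool", "arguments": {
  "deltas": [
    [[0,-0.04,0,0],[0,-0.08,0,0],[0,-0.12,0,0],[0,-0.15,0,0],[0,-0.16,0,0]]
  ]
}}

```text
time_s: 6.65
tcp_pos: [0.5669, -0.1087, 0.0514]
tcp_rot: [0.0, 0.616, 0.788, 0.0]
contact_force: [0.2, -0.0, -0.8]
opening: 0.0854
gripper_force: 0.0
```

Request:
{"name": "drive_tool", "arguments": {
  "deltas": [
    [[0,-0.004,0,0],[0,-0.008,0,0],[0,-0.008,0,0]]
  ]
}}

```text
time_s: 6.9
tcp_pos: [0.5663, -0.109, 0.0514]
tcp_rot: [0.0, 0.616, 0.788, 0.0]
contact_force: [0.2, -0.4, -0.4]
opening: 0.0858
gripper_force: 0.0
```

Request:
{"name": "drive_tool", "arguments": {
  "deltas": [
    [[0,-0.004,0,0],[0,-0.008,0,0],[0,-0.012,0,0],[0,-0.015,0,0],[0,-0.015,0,0]]
  ]
}}

```text
time_s: 7.32
tcp_pos: [0.5639, -0.1095, 0.0513]
tcp_rot: [-0.0, 0.616, 0.788, 0.0]
contact_force: [-0.2, 0.7, -0.0]
opening: 0.0853
gripper_force: 0.0
```

Request:
{"name": "drive_tool", "arguments": {
  "deltas": [
    [[0,-0.004,0,0],[0,-0.008,0,0],[0,-0.012,0,0],[0,-0.015,0,0],[0,-0.015,0,0]]
  ]
}}

```text
time_s: 7.73
tcp_pos: [0.5618, -0.1101, 0.0514]
tcp_rot: [0.0, 0.616, 0.788, 0.0]
contact_force: [2.1, 0.1, -0.4]
opening: 0.0854
gripper_force: 0.7
```

Request:
{"name": "drive_tool", "arguments": {
  "deltas": [
    [[0,-0.004,0,0],[0,-0.008,0,0],[0,-0.012,0,0],[0,-0.015,0,0],[0,-0.015,0,0]]
  ]
}}

```text
time_s: 8.15
tcp_pos: [0.5595, -0.1106, 0.0513]
tcp_rot: [-0.0, 0.616, 0.788, -0.0]
contact_force: [2.0, 0.6, -0.5]
opening: 0.0853
gripper_force: 0.7
```

Request:
{"name": "drive_tool", "arguments": {
  "deltas": [
    [[0,-0.004,0,0],[0,-0.008,0,0],[0,-0.012,0,0],[0,-0.012,0,0]]
  ]
}}

```text
time_s: 8.48
tcp_pos: [0.5577, -0.1111, 0.0513]
tcp_rot: [-0.0, 0.616, 0.788, -0.0]
contact_force: [1.4, 0.3, -0.5]
opening: 0.0853
gripper_force: 0.6
```

Still sliding well past a sound head's limit, so head_3 is the worn one. I continue to its robot-side stop.

Request:
{"name": "drive_tool", "arguments": {
  "deltas": [
    [[0,-0.004,0,0],[0,-0.008,0,0],[0,-0.012,0,0],[0,-0.015,0,0],[0,-0.015,0,0]]
  ]
}}

```text
time_s: 8.9
tcp_pos: [0.5555, -0.1116, 0.0513]
tcp_rot: [-0.0, 0.616, 0.788, -0.0]
contact_force: [0.9, 0.8, -0.4]
opening: 0.0857
gripper_force: 0.7
```

Request:
{"name": "drive_tool", "arguments": {
  "deltas": [
    [[0,-0.004,0,0],[0,-0.008,0,0],[0,-0.008,0,0]]
  ]
}}

```text
time_s: 9.15
tcp_pos: [0.5543, -0.1119, 0.0513]
tcp_rot: [-0.0, 0.616, 0.788, -0.0]
contact_force: [1.2, -0.0, -0.5]
opening: 0.0854
gripper_force: 0.6
```

Request:
{"name": "drive_tool", "arguments": {
  "deltas": [
    [[0,-0.004,0,0],[0,-0.008,0,0],[0,-0.008,0,0]]
  ]
}}

```text
time_s: 9.4
tcp_pos: [0.554, -0.112, 0.0515]
tcp_rot: [0.001, 0.616, 0.788, 0.001]
contact_force: [5.6, 1.5, -1.8]
opening: 0.0854
gripper_force: 2.5
```

Request:
{"name": "drive_tool", "arguments": {
  "deltas": [
    [[0,-0.004,0,0],[0,-0.008,0,0],[0,-0.008,0,0]]
  ]
}}

```text
time_s: 9.65
tcp_pos: [0.5539, -0.1121, 0.0515]
tcp_rot: [0.002, 0.616, 0.787, 0.002]
contact_force: [8.4, 2.9, -4.8]
opening: 0.0854
gripper_force: 4.5
```

Head travel was about 9.5 mm end to end, so head_3 is the worn one and it now sits at its robot-side end. I back off clear, then lift.

Request:
{"name": "drive_tool", "arguments": {
  "deltas": [
    [[0,0.03,0,0],[0,0.06,0,0],[0,0.1,0,0],[0,0.1,0,0],[0,0.1,0,0]]
  ]
}}

```text
time_s: 10.07
tcp_pos: [0.5667, -0.1088, 0.0512]
tcp_rot: [-0.0, 0.616, 0.788, -0.0]
contact_force: [-0.0, -0.7, 0.4]
opening: 0.0852
gripper_force: 0.0
```

Request:
{"name": "drive_tool", "arguments": {
  "deltas": [
    [[0,0,-0.1,0],[0,0,-0.3,0],[0,0,-0.5,0],[0,0,-0.7,0],[0,0,-0.8,0]]
  ]
}}

```text
time_s: 10.48
tcp_pos: [0.568, -0.1095, 0.1757]
tcp_rot: [0.003, 0.616, 0.788, 0.001]
contact_force: [0.7, -0.6, 0.9]
opening: 0.0854
gripper_force: 0.0
```

Run:
```python
from h import *
c=cam("wrist"); p,d=vision.snapshot("wrist"); cv2.imwrite("pics/w1.png",p)
b,g,r=[p[...,i].astype(int) for i in range(3)]
X=cloud(c,d); m=(r>100)&(g<60)&(b<60)&(X[...,2]>.078)
v,u=np.nonzero(m); fin=ray(c,[[u.mean(),v.mean()]],.085)[0] if len(u) else None
print(len(u),fin,get_obs()['time_s'],get_obs()['tcp_pos'])
a=.2475; S=np.array([[np.cos(a),np.sin(a)],[-np.sin(a),np.cos(a)]]); o=np.array([.5202,-.0088])
if fin is not None: print("fin shaker",S@(fin[:2]-o))
w=o+S.T@[-.085,-.195]; print(w,delta([*w,.17]),delta([*w,.062]))
```

```text
302 [ 0.47490428 -0.17271446  0.085     ] 10.5333 [ 0.56933142 -0.10993905  0.17803897]
fin shaker [-0.08407138 -0.14782305]
[ 0.48556141 -0.21868132] [-0.56883626 -0.71700496  0.05134964] [-0.56474743 -0.72250401  0.77131703]
```

Request:
{"name": "drive_tool", "arguments": {
  "deltas": [
    [[-0.57,-0.72,0,0],[-0.57,-0.72,0,0],[-0.57,-0.72,0,0],[-0.57,-0.72,0,0],[-0.57,-0.72,0,0]]
  ],
  "gripper": -1,
  "newtons": 20
}}

```text
time_s: 10.95
tcp_pos: [0.4802, -0.2196, 0.1702]
tcp_rot: [-0.001, 0.618, 0.786, -0.0]
contact_force: [-0.5, 0.7, -0.6]
opening: 0.0261
gripper_force: 0.0
```

Request:
{"name": "drive_tool", "arguments": {
  "deltas": [
    [[0,0,0,0],[0,0,0,0],[0,0,0.2,0],[0,0,0.4,0],[0,0,0.5,0]]
  ]
}}

```text
time_s: 11.37
tcp_pos: [0.4817, -0.2154, 0.093]
tcp_rot: [-0.002, 0.615, 0.788, 0.0]
contact_force: [-0.2, -0.0, -0.9]
opening: -0.0002
gripper_force: 0.0
```

Request:
{"name": "drive_tool", "arguments": {
  "deltas": [
    [[0,0,0.1,0],[0,0,0.2,0],[0,0,0.26,0],[0,0,0.26,0]]
  ]
}}

```text
time_s: 11.7
tcp_pos: [0.4815, -0.2157, 0.0548]
tcp_rot: [-0.003, 0.615, 0.788, -0.0]
contact_force: [0.3, 0.4, -1.0]
opening: -0.0003
gripper_force: 0.0
```

Request:
{"name": "drive_tool", "arguments": {
  "deltas": [
    [[0,0.015,-0.04,0],[0.05,0.02,-0.04,0],[0.08,0.02,-0.04,0],[0.1,0.02,-0.04,0],[0.12,0.02,-0.04,0]]
  ]
}}

```text
time_s: 12.12
tcp_pos: [0.4813, -0.1992, 0.0641]
tcp_rot: [0.001, 0.616, 0.788, 0.0]
contact_force: [0.0, 0.8, 0.9]
opening: -0.0
gripper_force: 0.0
```

Request:
{"name": "drive_tool", "arguments": {
  "deltas": [
    [[0.02,0,0,0],[0.04,0,0,0],[0.06,0,0,0],[0.08,0,0,0],[0.1,0,0,0]]
  ]
}}

```text
time_s: 12.53
tcp_pos: [0.4774, -0.1853, 0.0635]
tcp_rot: [0.0, 0.616, 0.788, -0.0]
contact_force: [0.8, -1.0, 0.1]
opening: 0.0001
gripper_force: 0.8
```

Request:
{"name": "drive_tool", "arguments": {
  "deltas": [
    [[0.02,0,0,0],[0.04,0,0,0],[0.06,0,0,0],[0.08,0,0,0],[0.1,0,0,0]]
  ]
}}

```text
time_s: 12.95
tcp_pos: [0.4737, -0.1703, 0.0634]
tcp_rot: [0.0, 0.616, 0.788, -0.0]
contact_force: [-0.4, -1.7, 0.1]
opening: 0.0001
gripper_force: 0.8
```

Request:
{"name": "drive_tool", "arguments": {
  "deltas": [
    [[0.01,0,0,0],[0.02,0,0,0],[0.03,0,0,0],[0.04,0,0,0],[0.04,0,0,0]]
  ]
}}

```text
time_s: 13.37
tcp_pos: [0.4723, -0.1643, 0.0633]
tcp_rot: [-0.0, 0.616, 0.788, 0.0]
contact_force: [0.4, -0.8, 0.4]
opening: -0.0001
gripper_force: 0.4
```

```bash
cat > m.py <<'E'
from h import *
import sys
a=.2475; S=np.array([[np.cos(a),np.sin(a)],[-np.sin(a),np.cos(a)]]); o=np.array([.5202,-.0088])
for n in sys.argv[2:]:
    c=cam(n); p,d=vision.snapshot(n); cv2.imwrite(f"pics/{n}{sys.argv[1]}.png",p)
    b,g,r=[p[...,i].astype(int) for i in range(3)]; X=cloud(c,d)
    m=(r>100)&(g<60)&(b<60)&(X[...,2]>.078); v,u=np.nonzero(m)
    print(n,len(u), S@(ray(c,[[u.mean(),v.mean()]],.085)[0,:2]-o) if len(u) else None)
    W=(X[...,:2]-o)@S.T
    hm=((X[...,2]>.082)&(X[...,2]<.097)&(abs(W[...,0]-.025)<.05)&(abs(W[...,1])<.16)&(d>0)).astype(np.uint8)
    k,l,s,ce=cv2.connectedComponentsWithStats(hm)
    for i in range(1,k):
        if s[i,4]>150: print(" head",S@(ray(c,ce[i],.091)[0,:2]-o),s[i,4])
print(get_obs()['time_s'],S@(tool()[0][:2]-o),get_obs()['contact_force'])
E
python3 m.py 2 top wrist
```

```text
top 0 None
 head [ 0.01899267 -0.10848676] 388
 head [0.02423657 0.00011713] 386
 head [0.02393834 0.10964356] 397
wrist 1206 [-0.08509295 -0.12086003]
 head [ 0.00785661 -0.10745558] 9908
13.4667 [-0.08453032 -0.13905721] [ 0.18400356 -0.15187075  0.21913293]
```

Request:
{"name": "drive_tool", "arguments": {
  "deltas": [
    [[0.02,0,0,0],[0.04,0,0,0],[0.06,0,0,0],[0.073,0,0,0],[0.073,0,0,0]]
  ]
}}

```text
time_s: 13.88
tcp_pos: [0.4696, -0.1534, 0.0633]
tcp_rot: [-0.0, 0.616, 0.788, 0.0]
contact_force: [0.1, -0.1, 0.3]
opening: 0.0
gripper_force: 0.1
```

Request:
{"name": "drive_tool", "arguments": {
  "deltas": [
    [[-0.05,0,0,0],[-0.1,0,0,0],[-0.15,0,0,0],[-0.15,0,0,0],[-0.15,0,0,0]]
  ]
}}

```text
time_s: 14.3
tcp_pos: [0.4753, -0.1766, 0.0633]
tcp_rot: [-0.0, 0.617, 0.787, 0.0]
contact_force: [0.0, 0.1, -1.1]
opening: 0.0002
gripper_force: 0.0
```

Request:
{"name": "drive_tool", "arguments": {
  "deltas": [
    [[0,0,-0.2,0],[0,0,-0.4,0],[0,0,-0.6,0],[0,0,-0.8,0],[0,0,-0.8,0]]
  ]
}}

```text
time_s: 14.72
tcp_pos: [0.4785, -0.1778, 0.1906]
tcp_rot: [0.006, 0.616, 0.788, 0.001]
contact_force: [0.8, 0.6, 1.1]
opening: 0.0001
gripper_force: 0.0
```

Request:
{"name": "drive_tool", "arguments": {
  "deltas": [
    [[-1,0,-0.2,0],[-1,0,-0.2,0],[-1,0,-0.2,0],[-1,0,-0.2,0],[-1,0,-0.2,0]]
  ]
}}

```text
time_s: 15.13
tcp_pos: [0.5121, -0.3267, 0.2145]
tcp_rot: [0.002, 0.618, 0.786, -0.001]
contact_force: [-0.6, -0.2, -0.1]
opening: -0.0004
gripper_force: 0.0
```

```bash
python3 m.py 3 top wrist
python3 - <<'E'
import cv2
p=cv2.imread('pics/top3.png')[100:260,140:370]
cv2.imwrite('pics/top3c.png',cv2.resize(p,None,fx=3,fy=3,interpolation=cv2.INTER_CUBIC))
E
```

```text
top 42 [-0.08539434 -0.10956407]
 head [ 0.01881449 -0.10876681] 376
 head [2.40777138e-02 1.67916375e-05] 387
 head [0.02395295 0.10965315] 393
wrist 0 None
15.2333 [-0.0857237  -0.30132489] [ 0.70195106  0.344005   -1.11741769]
```

View pics/top3c.png

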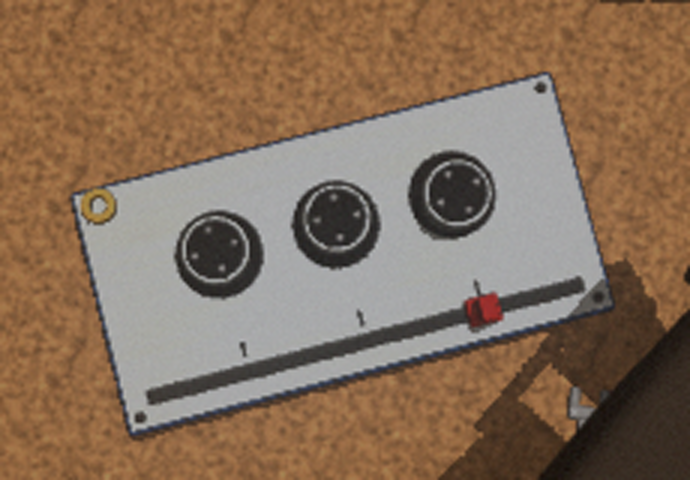

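The crop shows the marker at (483,310), right at head_3's tick (478,287). Head_3 sits about 5 mm towards the robot, and nothing else has been disturbed.

```bash
python3 -c "
from bench import order; print(order.sign_off())"
```

```text
the job is handed in; nothing more can be done
None
```

Head_3 (right) is the loose head: it rocked about 9.5 mm end to end, so I didn't rock the other two; it is left at its robot-side stop with the red marker in front of it, and the job is handed in.

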